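White-reference reading with a measuring head held down in its sprung cradle

ROBOT

A 6-joint arm with a two-finger parallel gripper is mounted at the origin on the work surface. World frame = base frame: x ahead of the robot, y to its left, z up, the work surface at z = 0. Lengths are in mm, angles in rad, forces in N, time in s.
With the tool pointing down it reaches from about 425 to 925 mm from the base axis. Payload 12.5 kg.
Tool frame: the origin (TCP) lies between the finger pads; the fingertips stand 14 mm ahead of it and the grasp point (between the pads) lies 5 mm behind it (arm.tip_reach is the distance from the TCP to the fingertips, in mm); z points along the fingers, y is the line along which they close (so a half turn about z gives the same grasp; the last joint's range is limited). The gripper opens to 85 mm and grips with 20 to 120 N. Pads are 22 mm wide; open, the fingers measure 114 mm over their backs; the gripper's body (76 mm by 85 mm) begins 54 mm behind the grasp point. The pads swing forward as they close: fully open they stand 13 mm farther back than shut.
Start: joints at [-1.28, 0.491, 1.559, -0, 1.092, -0.106], TCP at [241.566, -576.445, 245.327] pointing down, gripper open.
Joint ranges: [-3.1, 3.1], [-0.84, 2.19], [0.05, 2.79], [-1.13, 4.28], [0.06, 2.93], [-2.69, 2.69]. Speed limits (rad/s): [2.22, 2.22, 2.79, 3.14, 3.14, 3.14].

INTERFACE

Orientations are given as a unit quaternion [w, x, y, z].
In Python, from station import arm gives the robot as it stands.
- The arm moves only by the shell command python3 -m creep 'ROWS'. ROWS is JSON, a list of rows, each a list of 7 numbers: the shift along the tool's x, y, z in units of 25 mm (1.0 is 25 mm), then the turn, a rotation vector about the tool's x, y, z in units of 6 degrees (1.0 is 6 degrees), then the finger opening in mm, from 0 to 85.4. In form: [[tx, ty, tz, wx, wy, wz, hand], ...]. A call has 1 to 10 rows; each row is the pose to reach, as a shift and turn from the pose commanded when the call began, along the tool's axes at that moment; what a row does not reach only later rows make up. A row lasts 1/12 s, in which the tool goes at most 41.7 mm and 7.16 degrees, less where a joint would pass 70% of its speed; a pose out of reach is approached as far as the arm can. A call with a gripper value outside its range is refused whole. The fingers move at their own pace and stop on an object; the grip force is fixed at half the most. Time passes only in rows, so rows that repeat a pose let the fingers close. It gives the time, the measured TCP pose, the force, the opening and the grip force at its end, in the units of the state.
- arm.read_state(): the state, without advancing time (a new reading comes with each control period).
- arm.grab_frame(name): name is "scene" or "top" or "wrist"; returns a dict with "color" (480x640x3 uint8, red, green, blue), "fx", "fy", "cx", "cy" (pixels), "rvec" (rotation vector, rad) and "tvec" (3), from world to camera coordinates, as OpenCV has them. Camera axes: x right, y down, z forward; pixel columns grow to the right and rows downward; lengths in mm; the calibration is good to about 2 mm. A picture is of the moment at which its call begins. There is no depth.
- arm.close_job(): hands the job in; it is judged then, once.
The state is a dict: "time": time; "joint_positions": joint angles; "dq": joint speeds; "joint_torque": joint torques, N m; "ee_pos": TCP position; "tool_rot": TCP orientation; "ft_force": force on the tool from outside, world axes, zero at the start; "wrist_torque": the same for the moment, N m; "width": finger opening in mm; "finger_force": force on a finger pad.
Only numpy, scipy, OpenCV 4.12 (cv2) and the standard library are available. Lean on these libraries where they do the work, as an engineer would, in place of code of your own. Each camera call takes 0.05 s, during which the arm holds its last target. There are 200 camera calls.

TASK

Get the white-reference reading going: pull the dust slide of the reference stand fully open by its red knob, then take the orange-banded measuring head out of its rest, seat it upright, port down, in the sprung ring of the stand and press it all the way down to the stops without forcing it. Finish while still holding the head pressed fully down; leave the blue-banded head and everything else on the bench where they are.

Things in the scene. Friction and masses are not known exactly. Their poses are not given: they have to be found in the camera images.
- head_mid (a point): Loose flask-shaped measuring head, 125.5 mm tall, 0.3 kg: steel port below (32 mm diameter), white sphere (64 mm), dark round neck (28 mm) with orange band and top. This point: on its axis, 61.5 mm above the port's underside, 64 mm below the top; z up along the axis. Sphere centre 23.5 mm below it. Grip the straight neck 9 to 62 mm above it, from above, any yaw. Mass lies low, so it hangs upright
- spare_mid (a point): The same point of a second, identical head with a blue band and blue top, standing in the other rest. Leave it alone
- stand: White-reference stand, fixed: aluminium base, x +-65 mm, y -65 to +75 mm, 10 mm high; a round white tile (top at z 16 mm) below a steel ring riding on three sprung guide posts, 68 mm high, 52 mm from the centre at 30, 150 and 270 degrees about z from x. Origin at the underside, below the centre of tile and ring; z up. The dust slide comes out along its +y
- dust_slide (a joint): How far the dark grey dust slide over the white tile is drawn out along the stand's +y, m: 0 shut, 0.070 fully open at its stop. It lies 20 to 23 mm above the bench and stays where left (about 1.2 N of friction). Unless open, it blocks the head from going down
- slide_knob (a point): Centre of the dust slide's round red knob, 16 mm in diameter, 26 mm high, 40 mm above the bench; the slide's flat tongue is 17 mm below this point. Moves with the slide: 58 mm from the stand's origin along +y when shut, 128 mm when open. Pinch from above with fingers on its +x and -x sides (stand's axes), pull level along the stand's +y
- cradle (a joint): How far the sprung ring is pressed down, m: 0 at rest (up), 0.012 on its stops. The spring resists with 7 N at 0, rising to 13 N at 0.012; the weight of ring and head alone do not press it down: about 10 N of push on the head takes it to its stops
- cradle_seat (a point): Centre of the sprung ring's top face, 48 mm above the bench when up, 36 mm when pressed; moves with the ring. Steel ring, 76 mm outside, 50 mm bore, in which the head's sphere sits and centres itself: seated, the head's listed point is 43.5 mm above this point
- rest_head: Grey round parking rest of the orange-banded head, fixed, 88 mm across, 30 mm high, 50 mm bore in which the sphere sits; origin at the centre of its underside. Lift the head straight up to clear it; both heads' tops stand 137 mm above the bench, so carry it above the other one or round it
- rest_spare: The same for the blue-banded head
- mouse: Black computer mouse, 105 x 62 x 33 mm, loose; origin at the centre of its underside. Leave it alone
- lens: Dark camera lens standing on the bench, 62 mm in diameter, 68 mm high, loose; origin at the centre of its underside. Leave it alone
- filter_ring: Thin steel filter ring lying flat, 52 mm in diameter, 8 mm high, loose; origin at the centre of its underside. Leave it alone
- driver: Screwdriver with a yellow handle, about 160 mm long, lying loose along its own x. Leave it alone

How it is judged:
By the outcome, as a careful person would: the job done as asked, in the order asked, and still so for the second after the job is handed in, while the arm keeps its last pose, push and grip.
It also fails if it takes over 54 s, if anything falls off the work surface, if the arm or the gripper's body presses on something with over 40 N, if the wrist force passes 120 N, or if a joint passes its speed limit or range.

## Working session

There is one attempt and no reset: what is moved stays moved. The work goes in short steps, Python scripts to look and compute and a shell command to move; the robot and the scene stay as the last step left them, time stands still between calls to the robot, and variables do not carry over. Pictures are saved under pics/ and viewed, at most 10 in all, crops included, and the job is handed in when it is done.

```bash
ls; mkdir -p pics; python3 - <<'E'
from station import arm
import cv2,numpy as np
s=arm.read_state();print(s)
for n in("scene","top"):
    f=arm.grab_frame(n);cv2.imwrite(f"pics/{n}0.png",f["color"][:,:,::-1]);R=cv2.Rodrigues(np.array(f["rvec"]))[0];print(n,f["fx"],f["cx"],f["cy"],-R.T@np.array(f["tvec"]).ravel(),R)
E
```

```text
pics
{'time': 0.0, 'joint_positions': array([-1.27961303e+00,  4.91574668e-01,  1.55947659e+00, -9.86744971e-07,
        1.09168985e+00, -1.05591825e-01]), 'dq': array([ 9.80609205e-04,  1.49788709e-03,  9.25975268e-05, -6.98396668e-04,
        1.62672570e-04,  2.31038707e-03]), 'joint_torque': array([ 2.41011563e-03, -6.18445373e+01, -2.61587191e+01,  1.34830259e-05,
        4.09757544e-03,  1.47629748e-05]), 'ee_pos': array([ 241.49085632, -576.22287156,  244.70899507]), 'tool_rot': array([-5.71715917e-04,  9.80385439e-01,  1.97088968e-01, -5.36451896e-05]), 'ft_force': array([-0.14301592, -0.52180092, -0.43065544]), 'wrist_torque': array([-0.03383928, -0.02498396, -0.01578403]), 'finger_force': 0.0, 'width': 85.53088382155464}
scene 557.3516177791207 314.99912764449226 231.08769369684293 [1429.56863944 -644.35684032  760.64384964] [[ 0.62197508  0.78296163  0.01086684]
 [ 0.4212825  -0.32289905 -0.84750059]
 [-0.66005155  0.53170226 -0.53068319]]
top 466.0706624071496 328.8621329156871 240.850416682581 [ 539.46842542   17.93232799 1128.26195242] [[-0.0242326  -0.99909625 -0.03492082]
 [-0.99804975  0.02618778 -0.05666477]
 [ 0.05752805  0.03347958 -0.99778236]]
```

View pics/top0.png

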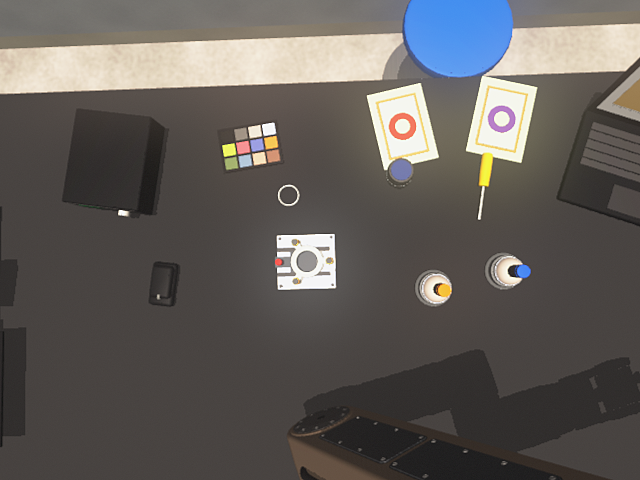

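View pics/scene0.png

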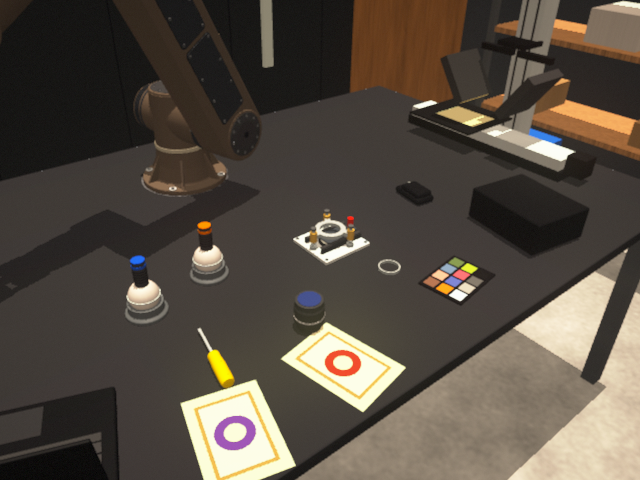

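The top view shows the orange top at about (444,290), the blue top at (523,271), the red knob at (279,262) and the stand's tile at (307,262). The scene view shows the same objects at (204,229), (138,262), (350,219) and (331,232).

```bash
cat > h.py <<'E'
from station import arm
import cv2,numpy as np
def cam(n):
    f=arm.grab_frame(n);f["R"]=cv2.Rodrigues(np.array(f["rvec"]))[0];f["C"]=-f["R"].T@np.array(f["tvec"]).ravel();return f
def ray(f,p):
    d=f["R"].T@np.array([(p[0]-f["cx"])/f["fx"],(p[1]-f["cy"])/f["fy"],1]);return d/np.linalg.norm(d)
def onz(f,p,z):
    d=ray(f,p);return f["C"]+d*(z-f["C"][2])/d[2]
def tri(f,p,g,q):
    a,b=ray(f,p),ray(g,q);t=np.linalg.lstsq(np.c_[a,-b],g["C"]-f["C"],rcond=None)[0]
    A=f["C"]+a*t[0];B=g["C"]+b*t[1];return (A+B)/2,np.linalg.norm(A-B)
def blobs(f,h0,h1,roi,smin=150,vmin=90):
    hsv=cv2.cvtColor(f["color"],cv2.COLOR_RGB2HSV).astype(int);H,S,V=hsv[...,0],hsv[...,1],hsv[...,2]
    m=(((H>=h0)&(H<=h1)) if h0<=h1 else ((H>=h0)|(H<=h1)))&(S>=smin)&(V>=vmin)
    k=np.zeros_like(m);x0,y0,x1,y1=roi;k[y0:y1,x0:x1]=1
    n,l,st,c=cv2.connectedComponentsWithStats((m&k).astype(np.uint8))
    return [(c[i].round(1),st[i]) for i in range(1,n) if st[i][4]>4]
E
python3 - <<'E'
from h import *
t,s=cam("top"),cam("scene")
for nm,h0,h1,rt,rs in (("orange",5,25,(410,265,460,310),(185,215,225,255)),("blue",105,130,(490,250,540,290),(120,250,160,290)),("red",172,4,(265,245,295,280),(335,205,365,235))):
    a,b=blobs(t,h0,h1,rt),blobs(s,h0,h1,rs);print(nm,a,b)
    for p,_ in a:
        for q,_ in b: print(p,q,tri(t,p,s,q))
g=cv2.cvtColor(t["color"],cv2.COLOR_RGB2GRAY);m=np.zeros_like(g);m[220:305,262:350]=(g[220:305,262:350]>130)*255
c=max(cv2.findContours(m,0,2)[0],key=cv2.contourArea);r=cv2.minAreaRect(cv2.convexHull(c));print(r)
P=[onz(t,p,10)for p in cv2.boxPoints(r)];print(np.round(P,1),np.mean(P,0),[np.linalg.norm(P[i]-P[i-1]) for i in range(4)])
im=np.hstack([cv2.resize(t["color"][225:300,265:345],None,fx=5,fy=5,interpolation=2),cv2.resize(s["color"][200:275,290:370],None,fx=5,fy=5,interpolation=2)])
cv2.imwrite("pics/st.png",im[:,:,::-1])
E
```

```text
orange [(array([443., 290.]), array([436, 284,  16,  13, 151], dtype=int32))] [(array([203.8, 227.2]), array([197, 221,  15,  14, 149], dtype=int32))]
[443. 290.] [203.8 227.2] (array([ 485.54464231, -189.5082499 ,  127.72145349]), np.float64(3.3076085083861835))
blue [(array([522.9, 270.9]), array([515, 264,  16,  14, 154], dtype=int32))] [(array([137. , 259.5]), array([130, 255,  15,  10, 118], dtype=int32)), (array([137.9, 267.2]), array([131, 263,  15,   7,  40], dtype=int32))]
[522.9 270.9] [137.  259.5] (array([ 522.33042234, -355.79085454,  134.20365594]), np.float64(2.4601866452984384))
[522.9 270.9] [137.9 267.2] (array([ 523.21018549, -359.48750379,  118.44532071]), np.float64(2.254524389850983))
red [(array([278. , 261.6]), array([275, 259,   7,   6,  36], dtype=int32))] [(array([349.9, 219.6]), array([347, 216,   7,   9,  52], dtype=int32))]
[278.  261.6] [349.9 219.6] (array([555.68367224, 172.49684086,  48.94356913]), np.float64(2.6653227086713245))
((305.0258483886719, 261.42987060546875), (54.72888946533203, 60.28230285644531), 88.40885925292969)
[[621.8 187.4  10. ]
 [621.9  41.7  10. ]
 [490.8  41.3  10. ]
 [490.1 186.   10. ]] [556.15176136 114.10634379  10.        ] [np.float64(131.69496197605775), np.float64(145.68454723464367), np.float64(131.1240560047125), np.float64(144.69879937331925)]
```

View pics/st.png

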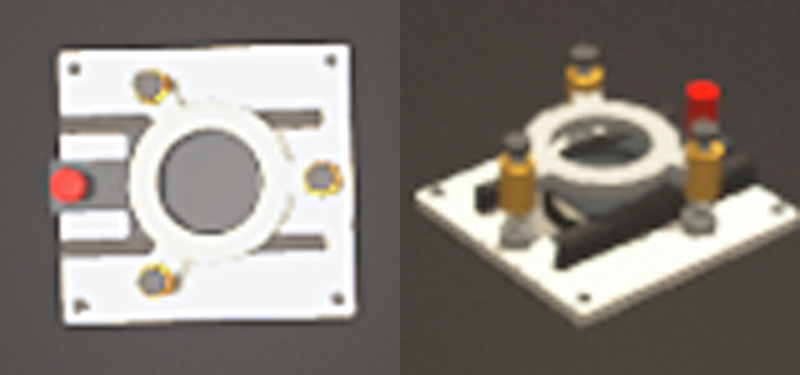

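The crop shows the stand square to the image to within about 2°. The base corners are at crop (57,46), (349,43), (356,320) and (65,322), the ring centre is at (211,180) and the red knob is at (69,185), with the slide shut.

```bash
python3 - <<'E'
from h import *
from scipy.spatial.transform import Rotation as Ro
t=cam("top")
def c(x,y):return (x/5+265-.4,y/5+225-.4)
for n,p,z in(("TL",(57,46),10),("TR",(349,43),10),("BR",(356,320),10),("BL",(65,322),10),("ringO",(205,182),48),("bore",(211,180),48),("postR",(321,178),68),("postT",(151,86),68),("postB",(155,281),68),("knob",(69,185),53)):print(n,onz(t,c(*p),z).round(1))
print("orange top",onz(t,(443.6,289.9),137).round(1),"blue",onz(t,(522.9,270.9),137).round(1), "knob",onz(t,(278,261.6),53).round(1))
s=arm.read_state();q=s["tool_rot"];R=Ro.from_quat(q,scalar_first=True).as_matrix();print(R.round(3))
w=cam("wrist");print(w["C"],w["R"].round(2));
E
```

```text
TL [624.4 182.8  10. ]
TR [622.   41.7  10. ]
BR [489.3  41.6  10. ]
BL [491.5 181.3  10. ]
ringO [556.3 109.3  48. ]
bore [557.2 106.5  48. ]
postR [556.5  54.7  68. ]
postT [600.5 131.4  68. ]
postB [511.6 131.4  68. ]
knob [556.4 172.   53. ]
orange top [ 487.1 -187.4  137. ] blue [ 523.  -353.6  137. ] knob [556.5 173.   53. ]
[[ 0.922  0.386 -0.   ]
 [ 0.386 -0.922  0.   ]
 [ 0.    -0.    -1.   ]]
[ 301.03519142 -550.38277544  373.23351088] [[ 0.39 -0.92 -0.  ]
 [-0.89 -0.37  0.26]
 [-0.24 -0.1  -0.97]]
```

```bash
cat >> h.py <<'E'
from scipy.spatial.transform import Rotation as Ro
def go(target,yaw=None):
    "print rows' numbers to bring TCP to target (mm), tool y axis at world angle yaw (deg), tool straight down"
    s=arm.read_state();R=Ro.from_quat(s["tool_rot"],scalar_first=True).as_matrix()
    d=R.T@(np.array(target)-s["ee_pos"])/25;print("t",round(s["time"],2),"pos",s["ee_pos"].round(1),"shift",d.round(3))
    if yaw is not None:
        a=np.radians(yaw);y=np.array([np.cos(a),np.sin(a),0]);z=np.array([0,0,-1.]);G=np.c_[np.cross(y,z),y,z]
        print("turn",(np.degrees(Ro.from_matrix(R.T@G).as_rotvec())/6).round(3))
E
python3 -m creep '[[3,-2,0,0,0,-1,85],[14.6,-10.2,0,0,0,-11.2,85],[14.6,-10.2,0,0,0,-11.2,85],[14.6,-10.2,0,0,0,-11.2,85],[14.6,-10.2,0,0,0,-11.2,85],[14.6,-10.2,0,0,0,-11.2,85],[14.6,-10.2,0,0,0,-11.2,85],[14.6,-10.2,0,0,0,-11.2,85],[14.6,-10.2,0,0,0,-11.2,85],[14.6,-10.2,0,0,0,-11.2,85]]'
python3 -c "
from h import *;go([556.5,172.5,180],0)"
```

```text
time: 1.13
ee_pos: [465.1, -222.5, 245.5]
tool_rot: [0.0, 0.705, 0.709, 0.0]
ft_force: [0.5, -1.1, -0.0]
width: 84.9
finger_force: 0.0
t 1.13 pos [ 465.1 -222.5  245.5] shift [15.78   3.743  2.616]
turn [0.003 0.003 0.054]
```

```bash
python3 -m creep '[[15.8,3.74,2.6,0,0,0,40],[15.8,3.74,2.6,0,0,0,40],[15.8,3.74,2.6,0,0,0,40],[15.8,3.74,2.6,0,0,0,40],[15.8,3.74,2.6,0,0,0,40],[15.8,3.74,2.6,0,0,0,40],[15.8,3.74,2.6,0,0,0,40],[15.8,3.74,2.6,0,0,0,40],[15.8,3.74,2.6,0,0,0,40],[15.8,3.74,2.6,0,0,0,40]]'
python3 -m creep '[[0,0,0,0,0,0,40],[0,0,0,0,0,0,40]]'
python3 - <<'E'
from h import *
go([556.5,172.5,45],0)
w=cam("wrist");cv2.imwrite("pics/w1.png",w["color"][:,:,::-1])
b=blobs(w,172,4,(0,0,640,480));print(b)
for c,_ in b:print(onz(w,c,53))
E
```

```text
time: 1.97
ee_pos: [558.5, 173.1, 179.9]
tool_rot: [0.0, 0.707, 0.707, 0.0]
ft_force: [1.3, -0.7, 0.0]
width: 40.0
finger_force: 0.0
time: 2.13
ee_pos: [558.1, 172.2, 179.6]
tool_rot: [-0.0, 0.706, 0.708, -0.0]
ft_force: [-0.1, -0.2, -0.4]
width: 40.1
finger_force: 0.0
t 2.13 pos [558.1 172.2 179.6] shift [ 0.016 -0.061  5.385]
turn [-0.008  0.003  0.019]
[(array([322.1, 228.4]), array([313, 216,  19,  25, 374], dtype=int32))]
[554.30149845 176.28737263  53.        ]
```

View pics/w1.png

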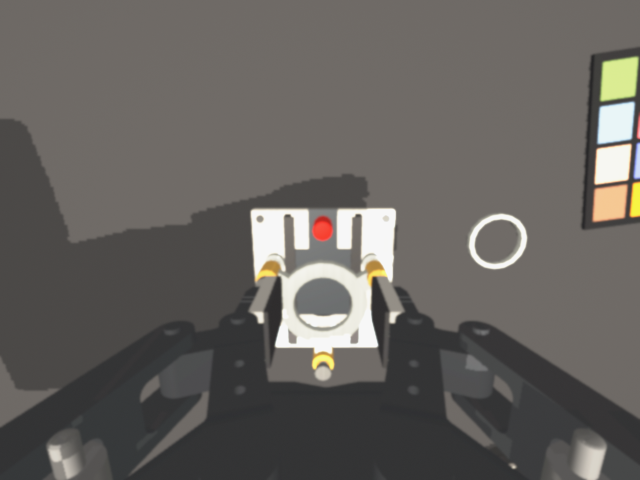

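The wrist view shows the red knob at (322,228) between the tips in x, the ring bore at (322,303), the posts at (269,268), (375,268) and (323,367), and the +y base edge at row 208.

```bash
python3 - <<'E'
from h import *
w=cam("wrist");t=cam("top");print(w["C"])
for z in (27,40,46,53):print(z,onz(w,(322.1,228.4),z).round(1),onz(t,(278,261.6),z).round(1))
print(tri(w,(322.1,228.4),t,(278,261.6)))
for n,p,z in (("edgeL",(252,208),10),("edgeR",(395,208),10),("bore",(322,303),48)):print(n,onz(w,p,z).round(1))
go([556.5,172.5,45])
E
```

```text
[557.55604823 236.93158612 308.09704532]
27 [554.  168.6  27. ] [556.9 176.7  27. ]
40 [554.1 171.8  40. ] [556.7 174.8  40. ]
46 [554.2 173.2  46. ] [556.6 174.   46. ]
53 [554.3 174.9  53. ] [556.5 173.   53. ]
(array([555.37904862, 173.72442117,  48.31911976]), np.float64(2.299142658068013))
edgeL [490.9 183.3  10. ]
edgeR [619.2 183.3  10. ]
bore [553.9 108.8  48. ]
t 2.28 pos [558.3 169.6 180.4] shift [ 0.116 -0.07   5.417]
```

```bash
python3 -m creep '[[0.05,-0.1,1.2,0,0,0,40],[0.05,-0.1,2.4,0,0,0,40],[0.05,-0.1,3.5,0,0,0,40],[0.05,-0.1,4.4,0,0,0,40],[0.05,-0.1,5.1,0,0,0,40],[0.05,-0.1,5.45,0,0,0,40],[0.05,-0.1,5.45,0,0,0,40]]'
python3 -m creep '[[0,0,0,0,0,0,5],[0,0,0,0,0,0,5],[0,0,0,0,0,0,5],[0,0,0,0,0,0,5],[0,0,0,0,0,0,5],[0,0,0,0,0,0,5]]'
```

```text
time: 2.87
ee_pos: [555.4, 170.5, 42.8]
tool_rot: [-0.001, 0.708, 0.706, -0.001]
ft_force: [0.5, 0.3, -0.4]
width: 40.2
finger_force: 0.0
time: 3.37
ee_pos: [555.1, 171.6, 45.4]
tool_rot: [-0.0, 0.707, 0.707, -0.0]
ft_force: [-5.8, -0.3, 4.7]
width: 13.5
finger_force: 58.4
```

```bash
python3 -m creep '[[0.2,0,0,0,0,0,5],[0.5,0,0,0,0,0,5],[0.8,0,0,0,0,0,5],[1.1,0,0,0,0,0,5],[1.4,0,0,0,0,0,5],[1.7,0,0,0,0,0,5],[1.9,0,0,0,0,0,5],[2.1,0,0,0,0,0,5],[2.2,0,0,0,0,0,5]]'
python3 -m creep '[[0.1,0,0,0,0,0,5],[0.2,0,0,0,0,0,5],[0.25,0,0,0,0,0,5],[0.25,0,0,0,0,0,5]]'
```

```text
time: 4.12
ee_pos: [554.9, 227.1, 45.4]
tool_rot: [-0.0, 0.707, 0.707, -0.001]
ft_force: [-6.7, -1.3, 5.2]
width: 13.7
finger_force: 58.5
time: 4.45
ee_pos: [554.9, 233.2, 45.4]
tool_rot: [-0.0, 0.707, 0.707, -0.001]
ft_force: [-7.7, 0.6, 4.0]
width: 13.6
finger_force: 58.5
```

Keep pulling in small steps until the stop shows up in the force.

```bash
python3 -m creep '[[0.05,0,0,0,0,0,5],[0.1,0,0,0,0,0,5],[0.1,0,0,0,0,0,5]]'
python3 -m creep '[[0.05,0,0,0,0,0,5],[0.1,0,0,0,0,0,5],[0.1,0,0,0,0,0,5]]'
```

```text
time: 4.7
ee_pos: [554.9, 233.8, 45.3]
tool_rot: [0.0, 0.707, 0.707, -0.002]
ft_force: [-6.2, -13.7, 5.8]
width: 13.8
finger_force: 58.7
time: 4.95
ee_pos: [554.8, 234.1, 45.1]
tool_rot: [0.0, 0.707, 0.707, -0.003]
ft_force: [-5.0, -31.2, 7.0]
width: 13.9
finger_force: 58.9
```

```bash
python3 -m creep '[[-0.1,0,0,0,0,0,5],[-0.14,0,0,0,0,0,5],[-0.14,0,0,0,0,0,40],[-0.14,0,0,0,0,0,40],[-0.14,0,0,0,0,0,40],[-0.14,0,0,0,0,0,40]]'
python3 -m creep '[[-0.14,0,-1,0,0,0,40],[-0.14,0,-2.5,0,0,0,40],[-0.14,0,-4,0,0,0,40],[-0.14,0,-5.5,0,0,0,70],[-0.14,0,-7,0,0,0,70],[-0.14,0,-8,0,0,0,70],[-0.14,0,-8,0,0,0,70]]'
python3 - <<'E'
from h import *
t=cam("top");w=cam("wrist")
b,c=blobs(t,172,4,(230,235,295,285)),blobs(w,172,4,(0,0,640,480));print(b,c)
if b:print(onz(t,b[0][0],53))
if c:print(onz(w,c[0][0],48))
cv2.imwrite("pics/w2.png",w["color"][:,:,::-1])
cv2.imwrite("pics/t2.png",cv2.resize(t["color"][215:310,225:350],None,fx=5,fy=5,interpolation=2)[:,:,::-1])
# orange head: white sphere/rest circle
go([486,-188,245])
E
```

```text
time: 5.45
ee_pos: [556.4, 234.7, 44.6]
tool_rot: [0.0, 0.707, 0.707, 0.001]
ft_force: [-0.3, -0.5, -0.0]
width: 39.9
finger_force: 0.0
time: 6.03
ee_pos: [557.5, 231.6, 250.0]
tool_rot: [0.002, 0.707, 0.707, 0.004]
ft_force: [0.2, -0.2, 0.8]
width: 69.7
finger_force: 0.0
[(array([251.7, 262.4]), array([248, 260,   8,   6,  38], dtype=int32))] [(array([322.9, 210.3]), array([315, 201,  16,  19, 229], dtype=int32)), (array([540. , 455.8]), array([538, 452,   6,   8,  20], dtype=int32)), (array([553.6, 474.2]), array([551, 471,   6,   7,  18], dtype=int32))]
[556.10989871 234.25551064  53.        ]
[554.05775787 236.65422696  48.        ]
t 6.13 pos [556.  231.1 244.8] shift [-16.767  -2.783  -0.019]
```

View pics/w2.png

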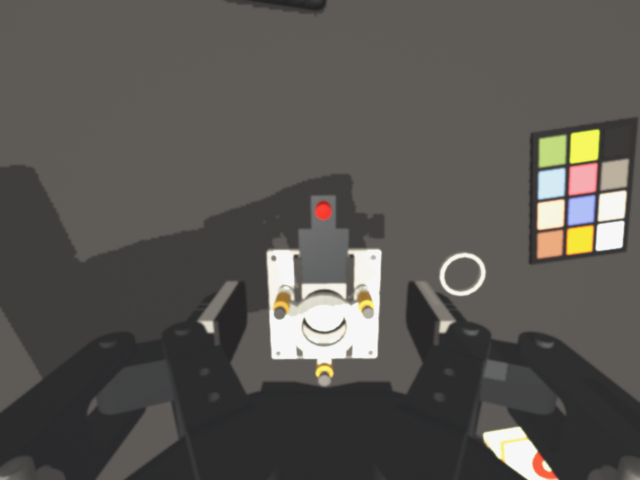

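The wrist view shows the slide fully out, with the knob at (323,210) and the white tile visible in the bore at (323,318). The knob moved to y≈234, so the stand origin is about (555.3,106.2).

```bash
python3 -m creep '[[-1,-0.2,0,0,0,0,75],[-16.7,-2.78,0,0,0,0,75],[-16.7,-2.78,0,0,0,0,75],[-16.7,-2.78,0,0,0,0,75],[-16.7,-2.78,0,0,0,0,75],[-16.7,-2.78,0,0,0,0,75],[-16.7,-2.78,0,0,0,0,75],[-16.7,-2.78,0,0,0,0,75],[-16.7,-2.78,0,0,0,0,75],[-16.7,-2.78,0,0,0,0,75]]'
python3 -m creep '[[-1.6,-0.26,0,0,0,0,75],[-1.6,-0.26,0,0,0,0,75],[-1.6,-0.26,0,0,0,0,75]]'
python3 - <<'E'
from h import *
go([486,-188.5,245],0)
w=cam("wrist");t=cam("top");cv2.imwrite("pics/w3.png",w["color"][:,:,::-1])
for c,s in blobs(w,5,25,(0,0,640,480)):
    if s[4]>60:print(c,s,onz(w,c,137),tri(w,c,t,(443,290)))
E
```

```text
time: 6.97
ee_pos: [488.5, -165.7, 242.6]
tool_rot: [-0.001, 0.707, 0.707, -0.0]
ft_force: [0.5, -0.3, 0.3]
width: 75.0
finger_force: 0.0
time: 7.22
ee_pos: [482.2, -205.5, 242.4]
tool_rot: [-0.001, 0.709, 0.705, -0.0]
ft_force: [0.4, 0.8, -0.3]
width: 74.7
finger_force: 0.0
t 7.22 pos [ 482.2 -205.5  242.4] shift [ 0.681  0.147 -0.104]
turn [-0.023 -0.013 -0.046]
[330.5 215.1] [ 313  194   36   43 1257] [ 484.61397908 -186.40682528  137.        ] (array([ 484.98208093, -193.73770576,  100.26966338]), np.float64(0.019092145001231558))
[550.5 299.5] [531 292  65  22 195] [ 650.72507932 -252.12729327  137.        ] (array([ 497.06736952, -145.5284085 ,  351.0232456 ]), np.float64(7.112625020311618))
```

View pics/w3.png

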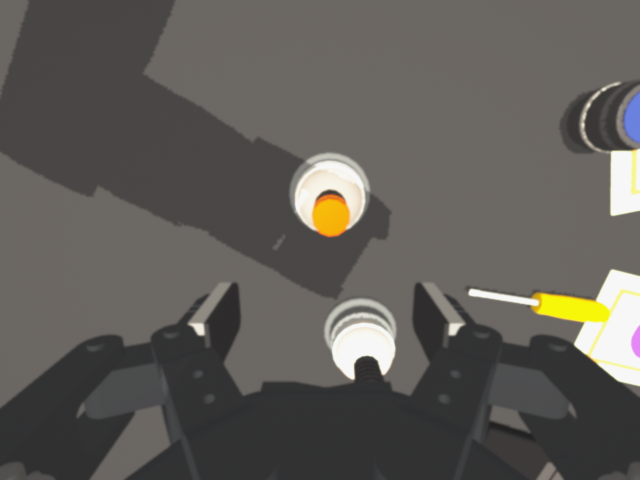

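The wrist view shows the orange top disc at (331,216) and its rest at (330,193). The blue head is at (365,350), with its neck under the gripper body.

```bash
python3 - <<'E'
from h import *
w=cam("wrist");t=cam("top")
for c,s in blobs(w,5,25,(250,100,400,300)):
  if s[4]>60:print(c,s,onz(w,(s[0]+s[2]/2,s[1]+s[3]-s[2]/2),137))
print("rest w",onz(w,(330,193),30),"rest t",onz(t,(434,288),30))
for i in range(3):go([486,-188.5,245])
E
python3 -m creep '[[0,0,0,0,0,0,75],[0,0,0,0,0,0,75]]'
```

```text
[329.7 217.8] [ 312  197   37   43 1255] [ 485.20092036 -188.9748065   137.        ]
rest w [ 485.86173858 -182.89763292   30.        ] rest t [ 486.36275958 -187.57345021   30.        ]
t 7.42 pos [ 483.2 -202.7  243.5] shift [ 0.567  0.112 -0.059]
t 7.42 pos [ 483.2 -202.7  243.5] shift [ 0.567  0.112 -0.059]
t 7.42 pos [ 483.2 -202.7  243.5] shift [ 0.567  0.112 -0.059]
time: 7.58
ee_pos: [483.4, -203.0, 244.0]
tool_rot: [-0.0, 0.707, 0.707, -0.0]
ft_force: [-0.0, 0.2, 1.1]
width: 74.8
finger_force: 0.0
```

```bash
python3 -m creep '[[0.6,0.09,0,0,0,0,75],[0.6,0.09,0.8,0,0,0,75],[0.6,0.09,2,0,0,0,75],[0.6,0.09,3.2,0,0,0,75],[0.6,0.09,4.2,0,0,0,75],[0.6,0.09,5,0,0,0,75],[0.6,0.09,5.5,0,0,0,75],[0.6,0.09,5.64,0,0,0,75],[0.6,0.09,5.64,0,0,0,75]]'
python3 -m creep '[[0,0,0,0,0,0,40],[0,0,0,0,0,0,40],[0,0,0,0,0,0,15],[0,0,0,0,0,0,15],[0,0,0,0,0,0,15],[0,0,0,0,0,0,15],[0,0,0,0,0,0,15],[0,0,0,0,0,0,15]]'
```

```text
time: 8.33
ee_pos: [485.4, -188.4, 102.4]
tool_rot: [-0.001, 0.707, 0.707, -0.0]
ft_force: [-0.1, -0.0, 0.1]
width: 74.7
finger_force: 0.0
time: 9.0
ee_pos: [485.7, -189.2, 104.4]
tool_rot: [0.001, 0.708, 0.707, 0.0]
ft_force: [-2.9, -0.3, 11.6]
width: 26.9
finger_force: 58.0
```

```bash
python3 -m creep '[[0,0,-0.3,0,0,0,15],[0,0,-0.8,0,0,0,15],[0,0,-1.5,0,0,0,15],[0,0,-2.3,0,0,0,15],[0,0,-3.1,0,0,0,15],[0,0,-3.7,0,0,0,15],[0,0,-4,0,0,0,15],[0,0,-4,0,0,0,15]]'
python3 -c "
from h import *;go([555.3,106.2,204],0)"
```

```text
time: 9.67
ee_pos: [485.7, -189.1, 204.6]
tool_rot: [0.001, 0.708, 0.707, 0.0]
ft_force: [0.0, -0.8, -3.4]
width: 26.5
finger_force: 59.4
t 9.67 pos [ 485.7 -189.1  204.6] shift [11.816  2.77   0.016]
turn [ 0.023  0.013 -0.011]
```

Lifted, with about 3 N of weight on the wrist. Next is the carry to above the stand.

```bash
python3 -m creep '[[0.6,0.15,0,0,0,0,15],[1.8,0.4,0,0,0,0,15],[3.2,0.75,0,0,0,0,15],[4.7,1.1,0,0,0,0,15],[6.2,1.45,0,0,0,0,15],[7.7,1.8,0,0,0,0,15],[9.2,2.15,0,0,0,0,15],[10.5,2.45,0,0,0,0,15],[11.4,2.65,0,0,0,0,15],[11.82,2.77,0,0,0,0,15]]'
python3 -m creep '[[0,0,0,0,0,0,15],[0,0,0,0,0,0,15],[0,0,0,0,0,0,15]]'
python3 - <<'E'
from h import *
go([555.3,106.2,204],0)
s=cam("scene");t=cam("top")
a=s["color"][80:300,230:430];b=t["color"][205:315,235:335]
cv2.imwrite("pics/s4.png",np.hstack([cv2.resize(a,(400,440)),cv2.resize(b,(400,440))])[:,:,::-1])
E
```

```text
time: 10.5
ee_pos: [554.8, 109.3, 201.8]
tool_rot: [-0.001, 0.707, 0.708, -0.001]
ft_force: [-1.2, -0.7, -3.0]
width: 26.5
finger_force: 59.4
time: 10.75
ee_pos: [554.6, 105.4, 202.5]
tool_rot: [-0.0, 0.708, 0.706, -0.001]
ft_force: [0.5, -0.4, -2.7]
width: 27.0
finger_force: 59.4
t 10.75 pos [554.6 105.4 202.5] shift [ 0.03   0.026 -0.061]
turn [-0.011  0.004 -0.017]
```

View pics/s4.png

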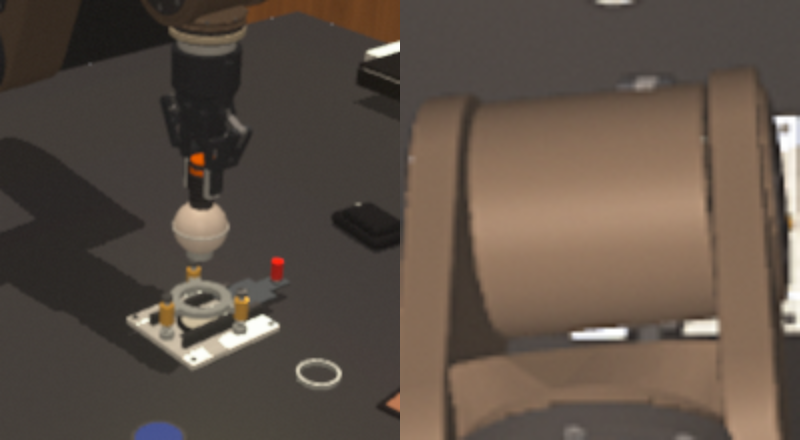

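The crop shows the head hanging upright at (200,228), directly above the ring at (200,298), with the slide open. Contact should come at a TCP height of about 123, and the stops at about 111.

```bash
python3 -m creep '[[0.02,0.02,0.3,0,0,0,15],[0.02,0.02,0.9,0,0,0,15],[0.02,0.02,1.5,0,0,0,15],[0.02,0.02,2.1,0,0,0,15],[0.02,0.02,2.6,0,0,0,15],[0.02,0.02,2.9,0,0,0,15],[0.02,0.02,2.95,0,0,0,15],[0.02,0.02,2.95,0,0,0,15]]'
python3 -m creep '[[0,0,0.1,0,0,0,15],[0,0,0.2,0,0,0,15],[0,0,0.3,0,0,0,15],[0,0,0.3,0,0,0,15]]'
```

```text
time: 11.52
ee_pos: [555.5, 106.6, 129.0]
tool_rot: [-0.0, 0.708, 0.707, -0.0]
ft_force: [0.4, 0.2, -3.5]
width: 26.7
finger_force: 59.7
time: 11.85
ee_pos: [555.8, 107.1, 122.2]
tool_rot: [0.0, 0.707, 0.707, 0.0]
ft_force: [-1.2, 2.2, 5.3]
width: 26.4
finger_force: 60.0
```

```bash
python3 -m creep '[[0,0,0.1,0,0,0,15],[0,0,0.2,0,0,0,15],[0,0,0.2,0,0,0,15]]'
python3 -m creep '[[0,0,0.1,0,0,0,15],[0,0,0.2,0,0,0,15],[0,0,0.2,0,0,0,15]]'
```

```text
time: 12.1
ee_pos: [555.8, 107.2, 117.2]
tool_rot: [0.0, 0.707, 0.707, 0.001]
ft_force: [-1.1, 2.8, 7.1]
width: 26.8
finger_force: 60.4
time: 12.35
ee_pos: [555.9, 107.5, 113.8]
tool_rot: [0.001, 0.708, 0.707, 0.001]
ft_force: [-5.6, 3.3, 21.8]
width: 26.8
finger_force: 62.3
```

```bash
python3 -m creep '[[0,0,0.05,0,0,0,15],[0,0,0.1,0,0,0,15],[0,0,0.1,0,0,0,15]]'
```

```text
time: 12.6
ee_pos: [556.1, 107.7, 113.3]
tool_rot: [0.001, 0.707, 0.707, 0.002]
ft_force: [-12.4, 4.9, 45.4]
width: 26.9
finger_force: 64.9
```

```bash
python3 -m creep '[[0,0,-0.05,0,0,0,15],[0,0,-0.1,0,0,0,15],[0,0,-0.1,0,0,0,15],[0,0,-0.1,0,0,0,15]]'
python3 - <<'E'
from h import *
s=cam("scene");w=cam("wrist")
a=s["color"][170:270,285:385];b=w["color"][200:480,180:460]
cv2.imwrite("pics/s5.png",np.hstack([cv2.resize(a,(400,400),interpolation=2),cv2.resize(b,(400,400))])[:,:,::-1])
E
```

```text
time: 12.93
ee_pos: [555.9, 107.5, 113.8]
tool_rot: [0.001, 0.707, 0.707, 0.001]
ft_force: [-5.4, 3.7, 21.3]
width: 26.6
finger_force: 61.5
```

View pics/s5.png

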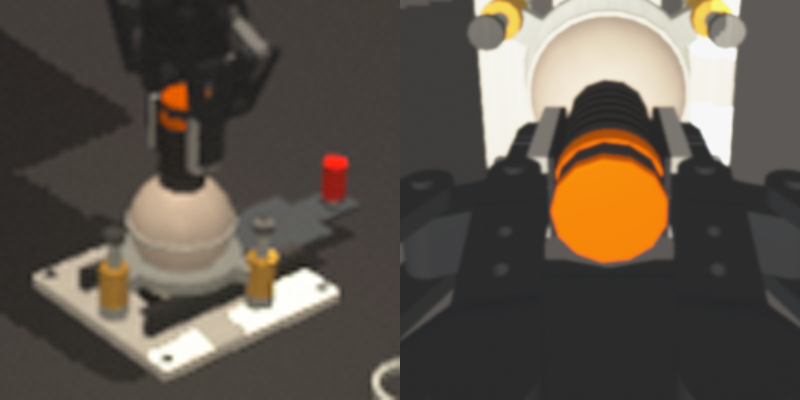

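The picture shows the head upright and seated. The ring is down, with the posts standing proud of their sleeves at (113,240) and (262,225). To confirm full travel, I'll let it rise against the spring and read the force near the top of the stroke.

```bash
python3 -m creep '[[0,0,-0.1,0,0,0,15],[0,0,-0.2,0,0,0,15],[0,0,-0.2,0,0,0,15],[0,0,-0.2,0,0,0,15]]'
python3 -m creep '[[0,0,-0.15,0,0,0,15],[0,0,-0.3,0,0,0,15],[0,0,-0.3,0,0,0,15],[0,0,-0.3,0,0,0,15]]'
python3 -m creep '[[0,0,-0.06,0,0,0,15],[0,0,-0.06,0,0,0,15],[0,0,-0.06,0,0,0,15]]'
python3 -m creep '[[0,0,-0.06,0,0,0,15],[0,0,-0.06,0,0,0,15],[0,0,-0.06,0,0,0,15]]'
python3 -m creep '[[0,0,-0.06,0,0,0,15],[0,0,-0.06,0,0,0,15],[0,0,-0.06,0,0,0,15]]'
```

```text
time: 13.37
ee_pos: [555.7, 107.3, 117.7]
tool_rot: [0.0, 0.707, 0.707, 0.001]
ft_force: [-2.1, 3.7, 6.6]
width: 26.8
finger_force: 60.5
time: 13.7
ee_pos: [555.6, 107.1, 124.7]
tool_rot: [0.0, 0.707, 0.707, 0.0]
ft_force: [-1.2, 4.1, 3.2]
width: 26.6
finger_force: 60.1
time: 13.95
ee_pos: [555.6, 107.0, 125.8]
tool_rot: [0.0, 0.708, 0.707, 0.0]
ft_force: [-0.0, 3.8, 3.1]
width: 26.7
finger_force: 60.0
time: 14.2
ee_pos: [555.4, 106.8, 127.1]
tool_rot: [-0.0, 0.708, 0.707, -0.0]
ft_force: [-0.3, 2.3, -0.2]
width: 26.8
finger_force: 59.8
time: 14.45
ee_pos: [555.3, 106.7, 128.5]
tool_rot: [-0.0, 0.708, 0.707, -0.0]
ft_force: [0.7, -0.5, -3.4]
width: 27.1
finger_force: 59.7
```

Full travel is confirmed: the ring is up at about 126.3 and on its stops at about 114, a 12 mm stroke. Pressing down again.

```bash
python3 -m creep '[[0,0,0.1,0,0,0,15],[0,0,0.2,0,0,0,15],[0,0,0.3,0,0,0,15],[0,0,0.4,0,0,0,15],[0,0,0.5,0,0,0,15],[0,0,0.6,0,0,0,15],[0,0,0.64,0,0,0,15],[0,0,0.67,0,0,0,15],[0,0,0.67,0,0,0,15],[0,0,0.67,0,0,0,15]]'
python3 -m creep '[[0,0,0,0,0,0,15],[0,0,0,0,0,0,15],[0,0,0,0,0,0,15],[0,0,0,0,0,0,15]]'
```

```text
time: 15.28
ee_pos: [555.8, 107.4, 113.8]
tool_rot: [0.001, 0.708, 0.707, 0.001]
ft_force: [-5.4, 3.0, 22.4]
width: 26.7
finger_force: 62.5
time: 15.62
ee_pos: [555.8, 107.4, 113.8]
tool_rot: [0.001, 0.708, 0.707, 0.001]
ft_force: [-6.1, 4.4, 22.5]
width: 26.9
finger_force: 62.5
```

Steady on the stops with moderate force, so I'm handing in.

```bash
python3 -c "
from station import arm;print(arm.close_job())"
```

```text
the job is handed in; nothing more can be done
None
```

The dust slide is fully open, and I handed in at about 15.6 s with the orange-banded head seated upright in the ring and held on its stops (12 mm stroke checked, wrist reading about 22 N); one press briefly read 45 N before I eased off.

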